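Sort washed mouthpieces by plating into their trays, standing on the rim

ROBOT

A 7-joint arm with a two-finger parallel gripper is mounted at the origin on the work surface. World frame = base frame: x ahead of the robot, y to its left, z up, the work surface at z = 0. Lengths are in m, angles in rad, forces in N, time in s.
With the tool pointing down it reaches from about 0.4 to 0.85 m from the base axis. Payload 10.4 kg.
Tool frame: the origin (TCP) lies midway between the tips of the shut fingers; the grasp point (between the pads) lies 19 mm behind it (manip.grip_point_offset is the distance from the TCP to the grasp point, in m); z points along the fingers, y is the line along which they close (so a half turn about z gives the same grasp; the last joint's range is limited). The gripper opens to 87 mm and grips with 3 to 60 N. Pads are 19 mm wide; open, the fingers measure 117 mm over their backs; the gripper's body (75 mm by 190 mm) begins 51 mm behind the grasp point.
Start: joints at [-1.235, 0.332, -0.065, 1.46, 0.022, 1.35, -0.088], TCP at [0.219, 0.585, 0.223] pointing down, gripper open.
Joint ranges: [-2.6, 2.6], [-0.5, 2.12], [-1.47, 1.34], [0.16, 2.42], [-1.27, 4.41], [0.06, 2.06], [-2.6, 2.6]. Speed limits (rad/s): [2.22, 2.22, 2.79, 2.79, 3.14, 3.14, 3.14].

INTERFACE

Orientations are given as a rotation vector (axis times angle).
In Python, from bench import manip gives the robot as it stands.
- The arm moves only by the tool arm_command, never from a script. Its argument "moves" is one flat list of numbers, 7 for each row, row after row: the turn, a rotation vector about the tool's x, y, z in units of pi rad (1.0 is pi rad), then the shift along the tool's x, y, z in units of 0.4 m (1.0 is 0.4 m), then the closure, from 0 (fully open) to 1 (shut). In form: [wx, wy, wz, dx, dy, dz, gripper, wx, wy, wz, dx, dy, dz, gripper, ...]. A call has 1 to 8 rows; each row is the pose to reach, as a shift and turn from the pose commanded when the call began, along the tool's axes at that moment, turning the shorter way round; what a row does not reach only later rows make up. A row lasts 1/8 s, in which the tool goes at most 62.5 mm and 10.7 degrees, less where a joint would pass 70% of its speed; a pose out of reach is approached as far as the arm can. A call with a number of a shift or a turn outside -1 to 1 is refused whole. A call with a gripper value outside its range is refused whole. The fingers move at their own pace and stop on an object; "force" is the grip in N (left out, the last holds). Time passes only in rows, so rows that repeat a pose let the fingers close. It gives the time, the measured TCP pose, the force, the opening and the grip force at its end, in the units of the state.
- manip.read_state(): the state, without advancing time (a new reading comes with each control period).
- manip.snapshot(name): name is "scene" or "top"; returns a dict with "pixels" (420x560x3 uint8, red, green, blue), "intrinsics" (3x3 intrinsics, pixels), "rvec" (rotation vector, rad) and "tvec" (3), from world to camera coordinates, as OpenCV has them. Camera axes: x right, y down, z forward; pixel columns grow to the right and rows downward; lengths in m; the calibration is good to about 2 mm. A picture is of the moment at which its call begins. There is no depth.
- manip.job_done(): hands the job in; it is judged then, once.
The state is a dict: "time_s": time; "joints": joint angles; "joint_vel": joint speeds; "effort": joint torques, N m; "tool_pos": TCP position; "eef_rot": TCP orientation; "contact_force": force on the tool from outside, world axes, zero at the start; "wrist_torque": the same for the moment, N m; "gripper_width": finger opening in m; "grip_force": force on a finger pad.
Only numpy, scipy, OpenCV 4.12 (cv2) and the standard library are available. Lean on these libraries where they do the work, as an engineer would, in place of code of your own. Each camera call takes 0.05 s, during which the arm holds its last target. There are 200 camera calls.

TASK

Three washed mouthpieces lie on the white board: sort them into the two wooden trays by colour, each into the tray where a mouthpiece of the same plating (silver or gold) already stands. Stand each one upright on its wide rim on the tray's felt, shank up, set down gently and not dropped. Leave the two mouthpieces already in the trays standing where they are, and do not disturb the glass dish or the mallet.

Things in the scene. Friction and masses are not known exactly. Their poses are not given: they have to be found in the camera images.
- silver_a: Silver-plated low-brass mouthpiece, 96 mm long, 0.23 kg: rim 46 mm across, cup 40 mm across, narrowing from 20 mm off the rim to a shank 15.6 mm across at 45 mm and 13.2 mm at its end. Origin at the centre of the rim's face; z axis along it from the rim to the shank's end. Lies on the board on rim and shank end, so its axis slopes 10 degrees down towards the shank.
- silver_b: Silver-plated mouthpiece, same shape, frame and lying start as silver_a. All three lie with the shank pointing to -y, towards the trays, or turned from there up to 45 degrees to +x. Set on the edge of its rim and let go, such a mouthpiece rocks back upright from a lean of 20 degrees or less; beyond 35 degrees it may topple.
- gold: Gold-plated (yellow) mouthpiece, same shape, frame and lying start as silver_a.
- kept_silver: Silver-plated mouthpiece of the same shape and frame, already standing on its rim in one of the trays (which one varies); it shows where silver goes. Loose.
- kept_gold: Gold-plated mouthpiece of the same shape and frame, already standing on its rim in the other tray; it shows where gold goes. Loose.
- tray_inner: Open plywood tray with a dark green felt floor, fixed to the bench, the one nearer the board; 260 mm (its x) by 110 mm (its y) outside, walls 6 mm thick and 26 mm high, floor 8 mm above the bench. Origin at the centre of its underside. The mouthpiece already in it stands near its far end, 70 to 95 mm from the centre towards +x.
- tray_outer: The other tray, farther from the board (towards -y), same in every way.
- board: White plastic cutting board fixed to the bench, 300 mm (x) by 440 mm (y), 12 mm thick; origin at the centre of its underside. The three mouthpieces lie on it.
- dish: Bystander: loose shallow glass dish, 100 mm across, 28 mm high; origin at the centre of its underside.
- mallet: Bystander: loose rawhide mallet lying on the bench, head 85 mm wide and 38 mm thick, wooden handle to 225 mm; origin under the head, handle along its -x.
- driver_rack: Bystander: fixed wooden block 220 by 105 mm with two rows of screwdrivers standing in it, up to 170 mm high; origin under the back row.
Not all that is in view belongs to the job. What is shaped like the gold but blue or purple is not meant.

How it is judged:
By the outcome, as a careful person would: the job done as asked, in the order asked, and still so for the second after the job is handed in, with the robot touching nothing.
It also fails if it takes over 70 s, if anything falls off the work surface, if the arm or the gripper's body presses on something with over 40 N, if the wrist force passes 120 N, or if a joint passes its speed limit or range.

## Working session

There is one attempt and no reset: what is moved stays moved. The work goes in short steps, Python scripts to look and compute and a tool call to move; the robot and the scene stay as the last step left them, time stands still between calls to the robot, and variables do not carry over. Pictures are saved under pics/ and viewed, at most 14 in all, crops included, and the job is handed in when it is done.

Besides the shell and the picture viewer there is one more tool, called by a JSON object that holds its "fn" and its "kwargs", one argument or row to a line. arm_command: Moves the arm, as the interface text tells. Its arguments: {"type":"object","properties":{"moves":{"type":"array"},"force":{"type":"number"}},"required":["moves"]}

```bash
ls; mkdir -p pics
python3 - <<'E'
from bench import manip
import cv2
for n in("scene","top"):
    s=manip.snapshot(n);cv2.imwrite(f"pics/{n}0.png",s["pixels"][:,:,::-1]);print(n,s["intrinsics"],s["rvec"],s["tvec"])
print(manip.read_state())
E
```

```text
pics
scene [[516.5681309    0.         271.51805751]
 [  0.         516.5681309  207.94495732]
 [  0.           0.           1.        ]] [ 1.3119116   2.42554543 -0.72954049] [ 0.2753999  -0.36043666  1.83581867]
top [[489.49553548   0.         284.93083371]
 [  0.         489.49553548 209.45163931]
 [  0.           0.           1.        ]] [ 2.10407809 -2.14359125  0.18698861] [0.02628721 0.53841502 1.74826857]
{'time_s': 0.1, 'joints': array([-1.23459935,  0.33277833, -0.06472152,  1.46086256,  0.0216107 ,
        1.34984092, -0.08852572]), 'joint_vel': array([-0.00111914, -0.00181498, -0.00084939, -0.00174157,  0.00124517,
        0.00033221, -0.00019388]), 'effort': array([ 1.00921388e-03, -6.24533987e+01,  2.46021064e-02, -3.90719783e+01,
       -6.13882206e-02,  3.66321404e-02,  8.79807340e-05]), 'tool_pos': array([0.21934535, 0.58489514, 0.22184999]), 'eef_rot': array([-5.60525274e-01, -3.09102262e+00,  1.85771051e-03]), 'contact_force': array([ 0.56118299, -0.20748726, -0.50004714]), 'wrist_torque': array([-0.01311703,  0.00244594,  0.05615531]), 'grip_force': 0.0, 'gripper_width': 0.08704094575830426}
```

View pics/scene0.png

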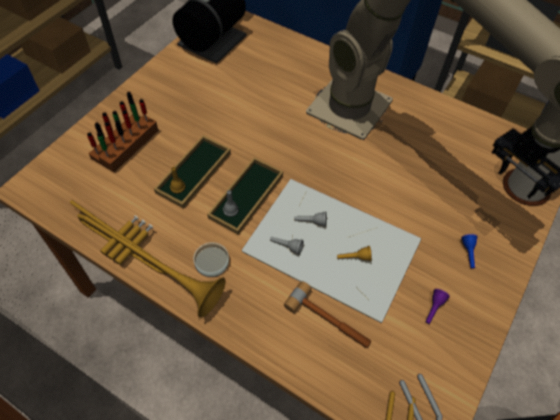

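View pics/top0.png

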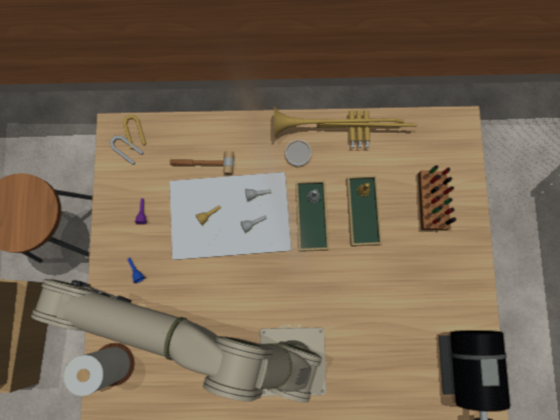

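The scene view shows kept_silver in the inner tray at (231,203) and kept_gold in the outer tray at (177,180). 

Candidates in the scene view, with the top view in brackets:
- **Silver:** (312,219) [254,223] and (288,243) [258,194], both on the board.
- **Gold:** yellow at (355,255) [208,214].
- **Not meant:** the blue (470,250) and purple (437,305) decoys, and the brass horn and valves at (205,290) and (128,240).

So silvers go to the inner tray and gold goes to the outer one.

```bash
cat > h.py <<'E'
import numpy as np, cv2
from scipy.spatial.transform import Rotation as R
from bench import manip
class View:
    def __init__(s,n):
        d=manip.snapshot(n);s.im=d["pixels"];s.K=np.array(d["intrinsics"]);s.Rm=R.from_rotvec(d["rvec"]).as_matrix();s.t=np.array(d["tvec"]);s.c=-s.Rm.T@s.t
    def proj(s,p):
        q=s.K@(s.Rm@np.array(p)+s.t);return q[:2]/q[2]
    def ray(s,uv):
        d=s.Rm.T@np.linalg.solve(s.K,[*uv,1]);return d/np.linalg.norm(d)
    def plane(s,uv,z):
        d=s.ray(uv);return s.c+d*(z-s.c[2])/d[2]
    def P(s): return s.K@np.c_[s.Rm,s.t]
def tri(v1,p1,v2,p2):
    X=cv2.triangulatePoints(v1.P(),v2.P(),np.float64(p1).reshape(2,1),np.float64(p2).reshape(2,1))[:,0];X=X[:3]/X[3]
    return X, max(np.linalg.norm(v1.proj(X)-p1),np.linalg.norm(v2.proj(X)-p2))
def blobs(v,mask,amin=60,amax=2000):
    n,l,st,c=cv2.connectedComponentsWithStats(mask.astype(np.uint8))
    return [(c[i],st[i],l==i) for i in range(1,n) if amin<st[i,4]<amax]
def axis(m):
    "wide end, narrow end pixel of an elongated blob"
    y,x=np.nonzero(m);p=np.c_[x,y].astype(float);c=p.mean(0);w=np.linalg.svd(p-c,full_matrices=False)[2]
    s=(p-c)@w[0];h=(p-c)@w[1]
    lo,hi=s.min()-.5,s.max()+.5
    wl,wh=np.ptp(h[s<lo+8]),np.ptp(h[s>hi-8])
    def mid(k): return c+w[0]*s[k].mean()+w[1]*(h[k].max()+h[k].min())/2
    A,B=mid(s<lo+3),mid(s>hi-2)
    # extend to the extremes along the axis
    d=(B-A)/np.linalg.norm(B-A);A=A-d*((A-c)@d-min((p-c)@d)+.5);B=B+d*(max((p-c)@d)-(B-c)@d+.5)
    return (A,B) if wl>wh else (B,A)
E
python3 - <<'E'
from h import *
print([a for a in dir(manip) if a[0]!='_'])
V={n:View(n) for n in("scene","top")}
rows=[]
for n,(x0,y0,x1,y1) in {"scene":(240,180,425,310),"top":(165,172,295,260)}.items():
    v=V[n];hsv=cv2.cvtColor(v.im,cv2.COLOR_RGB2HSV);roi=np.zeros(v.im.shape[:2],bool)
    # board quad from white hull
    w=(hsv[...,1]<45)&(hsv[...,2]>130);box=roi.copy();box[y0:y1,x0:x1]=1
    b=max(blobs(v,w&box,500,99999),key=lambda t:t[1][4])[2]
    hull=cv2.convexHull(np.argwhere(b)[:,::-1].astype(np.int32));m=np.zeros(roi.shape,np.uint8);cv2.fillConvexPoly(m,hull,1);m=cv2.erode(m,np.ones((5,5)))>0
    bv=np.median(hsv[b][:,2]);print(n,"board V",bv)
    q=cv2.approxPolyDP(hull,8,True)[:,0];print("board corners",[v.plane(p,.012).round(3).tolist() for p in q])
    obj=m&((hsv[...,2]<bv*.8)|(hsv[...,1]>70))
    for c,s,k in blobs(v,obj):
        A,B=axis(k);print(n,c.round(1),s[4],"wide",A.round(1),"narrow",B.round(1),"sat",np.median(hsv[k][:,1]),"planes",v.plane(A,.035).round(4),v.plane(B,.0185).round(4))
    g=(hsv[...,0]>40)&(hsv[...,0]<90)&(hsv[...,1]>60)&(hsv[...,2]<110)
    for c,s,k in blobs(v,cv2.morphologyEx(g.astype(np.uint8),cv2.MORPH_OPEN,np.ones((3,3))),500,9000):
        r=cv2.minAreaRect(np.argwhere(k)[:,::-1].astype(np.float32));print(n,"felt",c.round(1),s, [v.plane(p,.008).round(3).tolist() for p in cv2.boxPoints(r)])
crop=cv2.resize(V["scene"].im[170:320,150:430],None,fx=2.8,fy=2.8,interpolation=cv2.INTER_CUBIC);cv2.imwrite("pics/c1.png",crop[:,:,::-1])
E
```

```text
['MotionError', 'grip_point_offset', 'job_done', 'read_state', 'snapshot']
scene board V 176.0
board corners [[0.373, 0.431, 0.012], [0.627, 0.45, 0.012], [0.673, 0.38, 0.012], [0.692, 0.019, 0.012], [0.401, 0.001, 0.012]]
scene [314.2 219.4] 319 wide [327.4 220.1] narrow [293.5 218.5] sat 10.0 planes [0.4812 0.1802 0.035 ] [0.522  0.0885 0.0185]
scene [290.5 244.8] 336 wide [303.  249.5] narrow [269.4 238.3] sat 10.0 planes [0.6058 0.1711 0.035 ] [0.6194 0.0658 0.0185]
scene [358.  255.2] 342 wide [371.7 254.4] narrow [336.4 257.1] sat 168.0 planes [0.5123 0.3419 0.035 ] [0.566  0.2598 0.0185]
scene felt [197.1 165.9] [ 174  142   49   57 1134] [[0.64, -0.32, 0.008], [0.398, -0.333, 0.008], [0.419, -0.246, 0.008], [0.655, -0.239, 0.008]]
scene felt [247.7 192.2] [ 214  164   62   62 1410] [[0.634, -0.128, 0.008], [0.384, -0.137, 0.008], [0.403, -0.045, 0.008], [0.648, -0.043, 0.008]]
top board V 177.0
board corners [[0.397, 0.0, 0.012], [0.368, 0.432, 0.012], [0.66, 0.454, 0.012], [0.69, 0.017, 0.012]]
top [253.7 193.9] 169 wide [244.8 195.2] narrow [270.6 191.9] sat 8.0 planes [0.5981 0.1648 0.035 ] [0.6127 0.069  0.0185]
top [205.7 215.5] 171 wide [197.6 220.9] narrow [219.9 206.4] sat 129.0 planes [0.5047 0.3392 0.035 ] [0.5606 0.2597 0.0185]
top [250.2 223.8] 167 wide [241.5 228.2] narrow [265.6 217. ] sat 8.0 planes [0.4744 0.1774 0.035 ] [0.5172 0.0891 0.0185]
top felt [364.  212.9] [ 351  179   27   63 1258] [[0.658, -0.234, 0.008], [0.662, -0.322, 0.008], [0.423, -0.326, 0.008], [0.419, -0.24, 0.008]]
top felt [312.7 215.3] [ 300  183   25   64 1118] [[0.643, -0.038, 0.008], [0.646, -0.124, 0.008], [0.406, -0.13, 0.008], [0.403, -0.046, 0.008]]
```

View pics/c1.png

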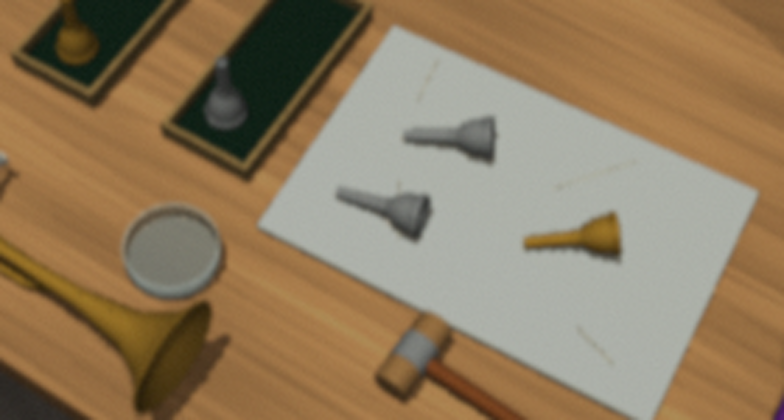

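The crop confirms one gold and two silver mouthpieces lying on the board, with shanks towards the trays. Kept_silver is in the inner tray. Next I triangulate the heights and plan the gold pick.

```bash
cat >> h.py <<'E'
def pose():
    s=manip.read_state();return np.array(s["tool_pos"]),R.from_rotvec(s["eef_rot"]),s
def toolR(d,yc):
    d=np.array(d,float);d/=np.linalg.norm(d);y=np.array(yc,float);y-=d*(y@d);y/=np.linalg.norm(y)
    return R.from_matrix(np.c_[np.cross(y,d),y,d])
def go(p,Rt):
    "units for a move from the present pose"
    p0,R0,s=pose();w=(R0.inv()*Rt).as_rotvec()/np.pi;d=R0.inv().apply(np.array(p)-p0)/.4
    print("turn",w.round(4),"shift",d.round(4),"deg",np.linalg.norm(w)*180//1,"t",s["time_s"])
def pick(N,u,tilt,back=.040,beyond=.009,zc=.0252,up=0.):
    "TCP pose gripping the shank `back` from its end N"
    u=np.array([*u,0.]);u/=np.linalg.norm(u);t=np.radians(tilt)
    d=-np.sin(t)*u-np.cos(t)*np.array([0,0,1.]);c=np.array([*N,0])-u*back*.985;c[2]=zc
    Rt=toolR(d,np.cross(u,[0,0,1.]));
    if (pose()[1].inv()*Rt).magnitude()>np.pi/2: Rt=Rt*R.from_rotvec([0,0,np.pi])
    return c+d*(beyond-up),Rt
E
python3 - <<'E'
from h import *
S,T=View("scene"),View("top")
for n,a,b,c,d in [("silvA",(293.5,218.5),(265.6,217.),(327.4,220.1),(241.5,228.2)),("silvB",(269.4,238.3),(270.6,191.9),(303,249.5),(244.8,195.2)),("gold",(336.4,257.1),(219.9,206.4),(371.7,254.4),(197.6,220.9))]:
    print(n,"narrow",*[np.round(k,4) for k in tri(S,a,T,b)],"wide",*[np.round(k,4) for k in tri(S,c,T,d)])
# kept ones: colour masks over felt
for n,v,bx in [("silver",S,(214,185,250,222)),("gold",S,(165,160,195,200)),("silver",T,(303,186,325,206)),("gold",T,(355,181,376,200))]:
    h=cv2.cvtColor(v.im,cv2.COLOR_RGB2HSV);x0,y0,x1,y1=bx;b=np.zeros(h.shape[:2],bool);b[y0:y1,x0:x1]=1
    m=b&((h[...,1]<50)&(h[...,2]>75) if n=="silver" else (h[...,0]<28)&(h[...,1]>110)&(h[...,2]>70))
    for c,s,k in blobs(v,m,20): print("kept",n,c.round(1),s)
for n,uv in [("inner",((247.7,192.2),(312.7,215.3)))]: pass
p,Rt=pick((.5630,.2600),(.056,-.081),25,up=.10)
print(p.round(3),Rt.as_matrix().round(2).tolist());print("now",pose()[1].as_matrix().round(2).tolist());go(p,Rt)
E
```

```text
silvA narrow [0.5186 0.0881 0.0132] 0.3598 wide [0.4757 0.1781 0.0261] 0.0015
silvB narrow [0.6153 0.0665 0.0125] 0.9404 wide [0.6002 0.1671 0.023 ] 0.4391
gold narrow [0.5623 0.2595 0.0121] 0.3157 wide [0.5063 0.341  0.0249] 0.0409
kept silver [228.8 207.1] [225 204   9   7  50]
kept gold [170.7 166.1] [165 160  18  19 184]
kept gold [175.7 185.8] [171 180  12  13 115]
kept gold [189.3 193.8] [183 187  12  13  48]
kept gold [169.4 196.8] [165 193  13   7  45]
kept silver [314.3 194.3] [307 189  14  13  87]
kept gold [363.7 189.4] [358 183  12  13 104]
[0.562 0.261 0.108] [[-0.52, 0.82, -0.24], [0.75, 0.57, 0.35], [0.42, 0.0, -0.91]]
now [[-0.94, 0.35, -0.0], [0.35, 0.94, -0.0], [0.0, -0.0, -1.0]]
turn [-0.0423  0.1346  0.1901] shift [-1.0877 -0.4579  0.2867] deg 42.0 t 0.3
```

{"fn": "arm_command", "kwargs": {
  "moves": [-0.04,0.13,0.19,-0.9,-0.4,0.0,0.4,-0.04,0.13,0.19,-0.9,-0.4,0.0,0.4,-0.04,0.13,0.19,-0.9,-0.4,0.0,0.4,-0.04,0.13,0.19,-0.9,-0.4,0.0,0.4,-0.04,0.13,0.19,-0.9,-0.4,0.0,0.4,-0.04,0.13,0.19,-0.9,-0.4,0.0,0.4,-0.04,0.13,0.19,-0.9,-0.4,0.0,0.4,-0.04,0.13,0.19,-0.9,-0.4,0.0,0.4],
  "force": 30
}}

```text
time_s: 1.3
tool_pos: [0.5009, 0.3084, 0.2222]
eef_rot: [-1.281, -2.44, -0.27]
contact_force: [-1.0, -0.0, 0.6]
gripper_width: 0.0521
grip_force: 0.0
```

Run:
```python
from h import *
print({k:np.round(v,3) for k,v in pose()[2].items()})
go(*pick((.5625,.2598),(.056,-.081),25,up=.08))
```

```text
{'time_s': np.float64(1.3), 'joints': array([-0.583,  0.324,  0.241,  1.549, -0.488,  1.414,  0.366]), 'joint_vel': array([-0.04 , -0.018, -0.044,  0.019, -0.009, -0.006, -0.017]), 'effort': array([  2.849, -58.483,   5.267, -38.068,  -1.814,   0.933,   0.338]), 'tool_pos': array([0.501, 0.308, 0.222]), 'eef_rot': array([-1.281, -2.44 , -0.27 ]), 'contact_force': array([-0.994, -0.013,  0.585]), 'wrist_torque': array([-0.407, -0.251,  0.013]), 'grip_force': np.float64(0.0), 'gripper_width': np.float64(0.052)}
turn [-0.0006  0.005  -0.0004] shift [-0.285   0.0584  0.2357] deg 0.0 t 1.3
```

{"fn": "arm_command", "kwargs": {
  "moves": [0,0.005,0,-0.285,0.058,0.235,0.4,0,0.005,0,-0.285,0.058,0.235,0.4,0,0.005,0,-0.285,0.058,0.235,0.4,0,0.005,0,-0.285,0.058,0.235,0.4,0,0.005,0,-0.285,0.058,0.235,0.4]
}}

```text
time_s: 1.92
tool_pos: [0.556, 0.2704, 0.0917]
eef_rot: [-1.268, -2.429, -0.282]
contact_force: [0.2, -0.3, 0.1]
gripper_width: 0.0524
grip_force: 0.0
```

Run:
```python
from h import *
go(*pick((.5625,.2598),(.056,-.081),25,up=.02))
go(*pick((.5625,.2598),(.056,-.081),25))
S,T=View("scene"),View("top")
a=cv2.resize(S.im[190:300,290:420],None,fx=3,fy=3);b=cv2.resize(T.im[150:260,160:290],None,fx=3,fy=3)
cv2.imwrite("pics/g1.png",np.hstack([a,b])[:,:,::-1])
```

```text
turn [-0.0005 -0.0003  0.0012] shift [-0.0093 -0.0015  0.1518] deg 0.0 t 1.925
turn [-0.0005 -0.0003  0.0012] shift [-0.0094 -0.0014  0.2018] deg 0.0 t 1.925
```

View pics/g1.png

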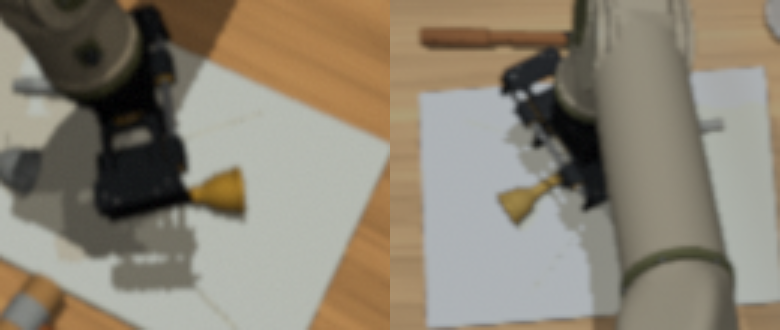

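The view shows the open fingers straddling the gold shank, with the cup at crop pixel (225,190). Descending.

{"fn": "arm_command", "kwargs": {
  "moves": [0,0,0,-0.009,-0.001,0.1,0.4,0,0,0,-0.009,-0.001,0.15,0.4,0,0,0,-0.009,-0.001,0.17,0.4,0,0,0,-0.009,-0.001,0.185,0.4,0,0,0,-0.009,-0.001,0.198,0.4,0,0,0,-0.009,-0.001,0.198,0.4]
}}

```text
time_s: 2.78
tool_pos: [0.5392, 0.2927, 0.0171]
eef_rot: [-1.271, -2.428, -0.28]
contact_force: [0.0, 0.1, 1.8]
gripper_width: 0.0524
grip_force: 0.0
```

Close, no board contact.

{"fn": "arm_command", "kwargs": {
  "moves": [0,0,0,0,0,0,0.7,0,0,0,0,0,0,1,0,0,0,0,0,0,1,0,0,0,0,0,0,1,0,0,0,0,0,0,1,0,0,0,0,0,0,1],
  "force": 40
}}

```text
time_s: 3.52
tool_pos: [0.539, 0.2927, 0.0169]
eef_rot: [-1.271, -2.428, -0.28]
contact_force: [0.6, 0.2, 1.5]
gripper_width: 0.0133
grip_force: 40.1
```

Run:
```python
from h import *
p,Rt,s=pose();print(s["gripper_width"],s["grip_force"],s["joints"].round(2))
go(p+[0,0,.2],Rt)
```

```text
0.013251783745320113 40.07619416574016 [-0.5   0.61  0.21  1.62 -0.6   1.14  0.61]
turn [0. 0. 0.] shift [ 0.2115 -0.0009 -0.4531] deg 0.0 t 3.525
```

{"fn": "arm_command", "kwargs": {
  "moves": [0,0,0,0.02,0,-0.045,1,0,0,0,0.06,0,-0.13,1,0,0,0,0.11,0,-0.23,1,0,0,0,0.16,0,-0.34,1,0,0,0,0.21,0,-0.45,1,0,0,0,0.21,0,-0.45,1]
}}

```text
time_s: 4.28
tool_pos: [0.5411, 0.2932, 0.221]
eef_rot: [-1.271, -2.432, -0.289]
contact_force: [-0.2, 0.4, -2.9]
gripper_width: 0.0134
grip_force: 40.0
```

Run:
```python
from h import *
S,T=View("scene"),View("top")
p,Rt,s=pose();print(p,s["gripper_width"]);u,v=S.proj(p).astype(int);x,y=T.proj(p).astype(int)
a=cv2.resize(S.im[v-50:v+50,u-60:u+60],None,fx=3,fy=3);b=cv2.resize(T.im[y-50:y+50,x-60:x+60],None,fx=3,fy=3)
cv2.imwrite("pics/g2.png",np.hstack([a,b])[:,:,::-1]);print(u,v,x,y)
```

```text
[0.5391661  0.29264921 0.21598498] 0.013138930252601707
361 218 201 201
```

View pics/g2.png

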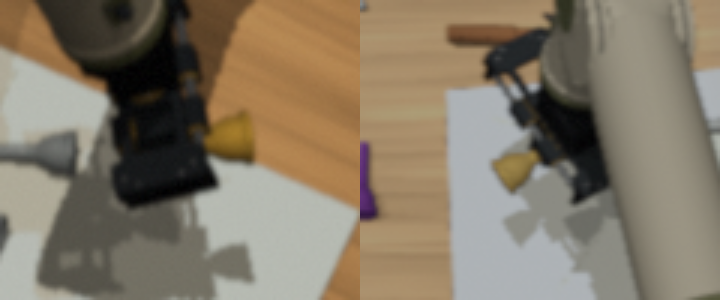

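Gold is held firmly (2.9 N of weight, cup right at the pads). Now turn it upright while carrying it towards the trays.

```bash
cat >> h.py <<'E'
def place(P,h,el=15,zg=.064,beyond=.009,up=0.):
    h=np.array([*h,0.]);h/=np.linalg.norm(h);e=np.radians(el);d=np.cos(e)*h-np.sin(e)*np.array([0,0,1.])
    y=np.cross(h,[0,0,1.]);Rt=toolR(d,y)
    if (Rt.as_matrix()[:,1]@pose()[1].as_matrix()[:,1])<0: Rt=Rt*R.from_rotvec([0,0,np.pi])
    return np.array([P[0],P[1],zg+up])+d*beyond,Rt
E
python3 - <<'E'
from h import *
go(*place((.48,.08),(.056,-.081),up=.19))
go(*place((.49,-.282),(.056,-.081),up=.19))
S,T=View("scene"),View("top")
print(T.plane((314.3,194.3),.04),T.plane((363.7,189.4),.04),S.plane((228.8,207.1),.03),S.plane((175.7,185.8),.03))
E
```

```text
turn [-2.000e-04 -5.555e-01  7.000e-04] shift [-0.3018 -0.4247 -0.2385] deg 99.0 t 4.375
turn [-2.000e-04 -5.555e-01  7.000e-04] shift [-0.989  -0.9199 -0.5581] deg 99.0 t 4.375
[ 0.59549835 -0.09365883  0.04      ] [ 0.6105192  -0.27754563  0.04      ] [ 0.60120404 -0.09186469  0.03      ] [ 0.62696077 -0.27478119  0.03      ]
```

{"fn": "arm_command", "kwargs": {
  "moves": [0,-0.556,0,-0.3,-0.425,-0.24,1,0,-0.556,0,-0.3,-0.425,-0.24,1,0,-0.556,0,-0.3,-0.425,-0.24,1,0,-0.556,0,-0.3,-0.425,-0.24,1,0,-0.556,0,-0.3,-0.425,-0.24,1,0,-0.556,0,-0.3,-0.425,-0.24,1,0,-0.556,0,-0.3,-0.425,-0.24,1,0,-0.556,0,-0.3,-0.425,-0.24,1]
}}

```text
time_s: 5.48
tool_pos: [0.4843, 0.0739, 0.2517]
eef_rot: [0.984, 1.886, -0.583]
contact_force: [-0.0, 0.1, -2.5]
gripper_width: 0.0131
grip_force: 40.0
```

Run:
```python
from h import *
p,Rt,s=pose();print(p,s["joints"].round(2),Rt.as_matrix()[:,2].round(2),s["gripper_width"])
go(*place((.48,.08),(.056,-.081),up=.19))
```

```text
[0.48429441 0.07392638 0.25171823] [-0.94  0.1   0.02  2.08  0.99  1.51 -0.68] [ 0.5  -0.72 -0.48] 0.013137317339343087
turn [ 0.0009 -0.0766  0.0008] shift [-0.0014 -0.0002  0.0028] deg 13.0 t 5.475
```

Run:
```python
from h import *
go(*place((.49,-.282),(.056,-.081),up=.12))
```

```text
turn [ 0.0009 -0.0766  0.0008] shift [-0.2119 -0.4969  0.7507] deg 13.0 t 5.475
```

{"fn": "arm_command", "kwargs": {
  "moves": [0.001,-0.077,0.001,-0.1,-0.1,0.2,1,0.001,-0.077,0.001,-0.2,-0.3,0.45,1,0.001,-0.077,0.001,-0.21,-0.497,0.75,1,0.001,-0.077,0.001,-0.21,-0.497,0.75,1,0.001,-0.077,0.001,-0.21,-0.497,0.75,1,0.001,-0.077,0.001,-0.21,-0.497,0.75,1,0.001,-0.077,0.001,-0.21,-0.497,0.75,1,0.001,-0.077,0.001,-0.21,-0.497,0.75,1]
}}

```text
time_s: 6.48
tool_pos: [0.4987, -0.1783, 0.1957]
eef_rot: [0.811, 1.698, -0.757]
contact_force: [0.5, -0.4, -2.3]
gripper_width: 0.0132
grip_force: 40.0
```

Run:
```python
from h import *
S,T=View("scene"),View("top")
p,Rt,s=pose();print(p,s["joints"].round(2),Rt.as_matrix()[:,2].round(2))
go(*place((.49,-.282),(.056,-.081),up=.01))
u,v=S.proj(p).astype(int);x,y=T.proj(p).astype(int);print(u,v,x,y)
a=cv2.resize(S.im[v-65:v+65,u-65:u+65],None,fx=3,fy=3);b=cv2.resize(T.im[y-65:y+65,x-65:x+65],None,fx=3,fy=3)
cv2.imwrite("pics/g3.png",np.hstack([a,b])[:,:,::-1])
```

```text
[ 0.49688699 -0.18161179  0.19441658] [ 0.19  0.22 -0.66  2.41  1.61  1.42 -0.9 ] [ 0.53 -0.81 -0.24]
turn [-0.0087  0.005   0.0288] shift [ 0.2572 -0.1265  0.2904] deg 5.0 t 6.575
221 136 343 212
```

View pics/g3.png

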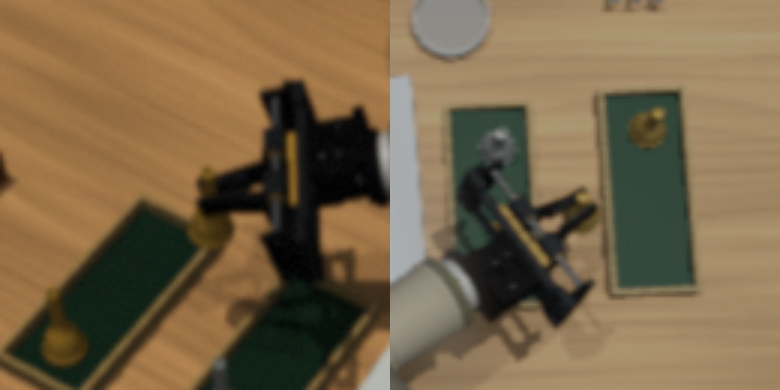

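The view shows gold upright at the outer tray's wall, crop (210,205). But joint 4 is at its limit because the wrist is too close to the base. I'll turn the tool to point along -y, which puts the wrist farther out.

Run:
```python
from h import *
go(*place((.475,-.22),(0,-1),up=.13))
go(*place((.475,-.28),(0,-1),up=.13))
```

```text
turn [0.1778 0.0139 0.0762] shift [ 0.0007 -0.1106  0.0684] deg 34.0 t 6.575
turn [0.1778 0.0139 0.0762] shift [-0.0217 -0.195   0.1903] deg 34.0 t 6.575
```

{"fn": "arm_command", "kwargs": {
  "moves": [0.178,0.014,0.076,-0.02,-0.15,0.0,1,0.178,0.014,0.076,-0.02,-0.15,0.0,1,0.178,0.014,0.076,-0.02,-0.15,0.05,1,0.178,0.014,0.076,-0.02,-0.195,0.1,1,0.178,0.014,0.076,-0.022,-0.195,0.19,1,0.178,0.014,0.076,-0.022,-0.195,0.19,1,0.178,0.014,0.076,-0.022,-0.195,0.19,1,0.178,0.014,0.076,-0.022,-0.195,0.19,1]
}}

```text
time_s: 7.58
tool_pos: [0.4782, -0.284, 0.1946]
eef_rot: [1.393, 1.4, -1.065]
contact_force: [-0.2, 0.6, -2.8]
gripper_width: 0.0131
grip_force: 40.0
```

Run:
```python
from h import *
p,Rt,s=pose();print(p,s["joints"].round(2),Rt.as_matrix()[:,2].round(2))
go(*place((.475,-.28),(0,-1),up=.015))
```

```text
[ 0.4782218  -0.28404628  0.19458481] [ 0.25  0.45 -0.51  2.06  1.38  1.66 -0.95] [ 0.01 -0.97 -0.26]
turn [ 0.003   0.0003 -0.0006] shift [ 0.2818 -0.0094  0.0872] deg 0.0 t 7.575
```

{"fn": "arm_command", "kwargs": {
  "moves": [0.003,0,0,0.07,-0.009,0.02,1,0.003,0,0,0.15,-0.009,0.045,1,0.003,0,0,0.22,-0.009,0.068,1,0.003,0,0,0.28,-0.009,0.087,1,0.003,0,0,0.28,-0.009,0.087,1]
}}

```text
time_s: 8.2
tool_pos: [0.4746, -0.2892, 0.0759]
eef_rot: [1.4, 1.399, -1.076]
contact_force: [0.3, 0.4, -2.4]
gripper_width: 0.0133
grip_force: 40.0
```

Run:
```python
from h import *
S,T=View("scene"),View("top")
p,Rt,s=pose();print(p,s["joints"].round(2),Rt.as_matrix()[:,2].round(2))
go(*place((.475,-.28),(0,-1),up=.004))
u,v=S.proj(p).astype(int);x,y=T.proj(p).astype(int);print(u,v,x,y)
a=cv2.resize(S.im[v-40:v+50,u-45:u+45],None,fx=4.4,fy=4.4);b=cv2.resize(T.im[y-45:y+45,x-45:x+45],None,fx=4.4,fy=4.4)
cv2.imwrite("pics/g4.png",np.hstack([a,b])[:,:,::-1])
```

```text
[ 0.47548879 -0.28931457  0.07791051] [ 0.21  0.71 -0.46  2.04  1.46  1.66 -1.17] [-0.   -0.97 -0.26]
turn [-0.0004  0.0003 -0.0008] shift [ 0.03   -0.0013  0.0064] deg 0.0 t 8.3
200 142 370 223
```

View pics/g4.png

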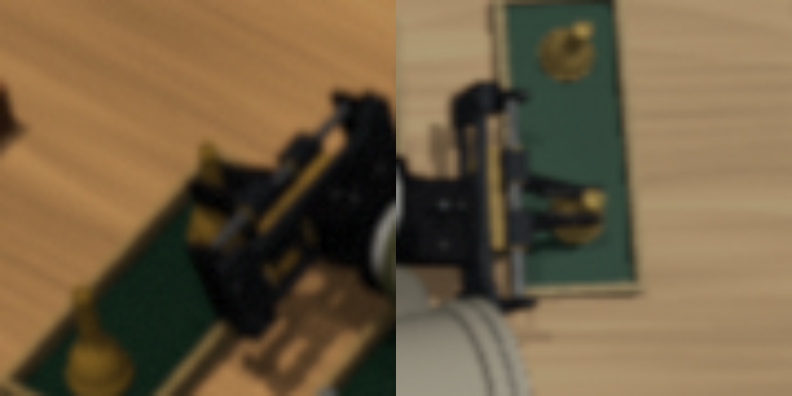

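Gold hangs upright over the felt: top crop (578,218), and its shank offset matches kept_gold's. Lowering it in small steps until it touches.

{"fn": "arm_command", "kwargs": {
  "moves": [0,0,0,0.01,-0.001,0.002,1,0,0,0,0.02,-0.001,0.0045,1,0,0,0,0.027,-0.001,0.006,1,0,0,0,0.03,-0.001,0.0065,1,0,0,0,0.03,-0.001,0.0065,1]
}}

```text
time_s: 8.93
tool_pos: [0.4747, -0.2892, 0.0648]
eef_rot: [1.402, 1.396, -1.074]
contact_force: [-0.2, 0.7, -2.2]
gripper_width: 0.0132
grip_force: 40.0
```

{"fn": "arm_command", "kwargs": {
  "moves": [0,0,0,0.0025,0,0.0006,1,0,0,0,0.005,0,0.0012,1,0,0,0,0.005,0,0.0012,1]
}}

```text
time_s: 9.3
tool_pos: [0.4749, -0.2894, 0.0638]
eef_rot: [1.401, 1.394, -1.075]
contact_force: [-0.9, 0.7, 5.3]
gripper_width: 0.0133
grip_force: 40.0
```

{"fn": "arm_command", "kwargs": {
  "moves": [0,0,0,0.0025,0,0.0006,1,0,0,0,0.0035,0,0.0009,1,0,0,0,0.0035,0,0.0009,1]
}}

```text
time_s: 9.68
tool_pos: [0.475, -0.2895, 0.0638]
eef_rot: [1.4, 1.391, -1.076]
contact_force: [-2.3, 4.1, 13.5]
gripper_width: 0.0129
grip_force: 40.0
```

Felt contact at TCP z 0.064, as expected. Easing the pressure, then opening.

{"fn": "arm_command", "kwargs": {
  "moves": [0,0,0,-0.003,0,-0.0008,1,0,0,0,-0.003,0,-0.0008,1,0,0,0,-0.003,0,-0.0008,0.78,0,0,0,-0.003,0,-0.0008,0.65,0,0,0,-0.003,0,-0.0008,0.65,0,0,0,-0.003,0,-0.0008,0.65],
  "force": 10
}}

```text
time_s: 10.42
tool_pos: [0.4748, -0.289, 0.0625]
eef_rot: [1.402, 1.396, -1.074]
contact_force: [1.1, -0.1, 0.1]
gripper_width: 0.0299
grip_force: 0.0
```

Run:
```python
from h import *
p,Rt,s=pose();print(p,s["gripper_width"]);d=Rt.as_matrix()[:,2]
go(p+[0,.08,.02],Rt)
go(p+[0,.08,.02],Rt);go(p+[0,.12,.14],Rt)
```

```text
[ 0.47476202 -0.28903641  0.06246613] 0.02994586719725319
turn [0. 0. 0.] shift [ 0.0034 -0.0004 -0.2061] deg 0.0 t 10.425
turn [0. 0. 0.] shift [ 0.0034 -0.0004 -0.2061] deg 0.0 t 10.425
turn [0. 0. 0.] shift [-2.606e-01 -2.000e-04 -3.802e-01] deg 0.0 t 10.425
```

{"fn": "arm_command", "kwargs": {
  "moves": [0,0,0,0,0,-0.03,0.65,0,0,0,0,0,-0.08,0.65,0,0,0,0,0,-0.14,0.65,0,0,0,-0.1,0,-0.22,0.6,0,0,0,-0.25,0,-0.37,0.5,0,0,0,-0.35,0,-0.4,0.4,0,0,0,-0.35,0,-0.4,0.4]
}}

```text
time_s: 11.3
tool_pos: [0.4762, -0.1672, 0.2436]
eef_rot: [1.403, 1.393, -1.065]
contact_force: [0.2, -0.6, -0.6]
gripper_width: 0.0503
grip_force: 0.0
```

Run:
```python
from h import *
print(pose()[2]["joints"].round(2))
for n,N,u in [("A",(.519,.0886),(.0415,-.09)),("B",(.6155,.0668),(.014,-.1))]:
    for up in(.17,.09): p,Rt=pick(N,u,25,up=up);print(n,p.round(3),Rt.as_matrix()[:,1].round(2));go(p,Rt)
S=View("scene");cv2.imwrite("pics/g5.png",cv2.resize(S.im[110:310,140:420],None,fx=2.5,fy=2.5)[:,:,::-1])
```

```text
[ 0.11  0.43 -0.63  1.97  1.22  1.87 -0.94]
A [0.531 0.063 0.171] [0.91 0.42 0.  ]
turn [-0.0628  0.5464 -0.143 ] shift [ 0.3252  0.1358 -0.5074] deg 102.0 t 11.3
A [0.517 0.093 0.099] [0.91 0.42 0.  ]
turn [-0.0628  0.5464 -0.143 ] shift [ 0.5199  0.0987 -0.5346] deg 102.0 t 11.3
B [0.619 0.038 0.171] [0.99 0.14 0.  ]
turn [-0.018   0.5546 -0.0469] shift [ 0.3116  0.3569 -0.4483] deg 100.0 t 11.3
B [0.615 0.072 0.099] [0.99 0.14 0.  ]
turn [-0.018   0.5546 -0.0469] shift [ 0.5083  0.3435 -0.4821] deg 100.0 t 11.3
```

View pics/g5.png

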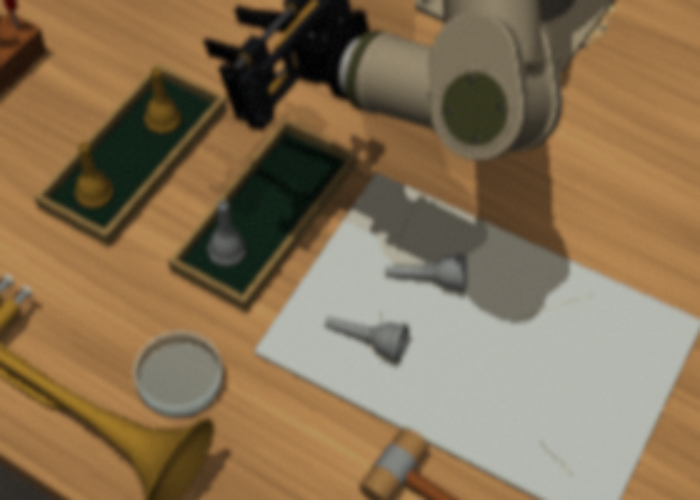

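Gold stands upright in the outer tray at crop (162,105) and kept_gold is untouched. Next is the far silver (B), crop (370,335).

{"fn": "arm_command", "kwargs": {
  "moves": [-0.018,0.555,-0.047,0.2,0.3,-0.45,0.4,-0.018,0.555,-0.047,0.31,0.357,-0.45,0.4,-0.018,0.555,-0.047,0.31,0.357,-0.45,0.4,-0.018,0.555,-0.047,0.31,0.357,-0.45,0.4,-0.018,0.555,-0.047,0.31,0.357,-0.45,0.4,-0.018,0.555,-0.047,0.31,0.357,-0.45,0.4,-0.018,0.555,-0.047,0.31,0.357,-0.45,0.4,-0.018,0.555,-0.047,0.31,0.357,-0.45,0.4]
}}

```text
time_s: 12.35
tool_pos: [0.6179, 0.036, 0.1662]
eef_rot: [-1.978, -2.225, -0.168]
contact_force: [0.5, -0.6, -2.9]
gripper_width: 0.052
grip_force: 0.0
```

Run:
```python
from h import *
p,Rt,s=pose();print(p,s["joints"].round(2))
N,u=(.6155,.0668),(.014,-.1)
for up in(.08,.0): go(*pick(N,u,25,up=up))
```

```text
[0.61785685 0.03601346 0.16619024] [ 0.69  0.6  -1.01  1.48  0.31  1.33 -0.19]
turn [-0.0047  0.0769 -0.0082] shift [0.0617 0.007  0.2073] deg 13.0 t 12.35
turn [-0.0047  0.0769 -0.0082] shift [0.1095 0.0093 0.4015] deg 13.0 t 12.35
```

{"fn": "arm_command", "kwargs": {
  "moves": [-0.005,0.077,-0.008,0.062,0.007,0.1,0.4,-0.005,0.077,-0.008,0.062,0.007,0.207,0.4,-0.005,0.077,-0.008,0.062,0.007,0.207,0.4,-0.005,0.077,-0.008,0.085,0.008,0.3,0.4,-0.005,0.077,-0.008,0.1,0.009,0.36,0.4,-0.005,0.077,-0.008,0.106,0.009,0.385,0.4,-0.005,0.077,-0.008,0.108,0.009,0.393,0.4,-0.005,0.077,-0.008,0.108,0.009,0.393,0.4]
}}

```text
time_s: 13.35
tool_pos: [0.6108, 0.1061, 0.0208]
eef_rot: [-1.834, -2.105, -0.401]
contact_force: [0.1, -0.2, 0.5]
gripper_width: 0.0522
grip_force: 0.0
```

Run:
```python
from h import *
p,Rt,s=pose();print(p,s["joints"].round(2))
go(*pick((.6155,.0668),(.014,-.1),25))
```

```text
[0.61082686 0.10605325 0.0207579 ] [ 0.7   0.82 -1.    1.62  0.27  1.03 -0.12]
turn [ 0.0007  0.0023 -0.0004] shift [ 0.0045 -0.0021  0.0123] deg 0.0 t 13.35
```

{"fn": "arm_command", "kwargs": {
  "moves": [0,0.002,0,0.004,-0.002,0.006,0.4,0,0.002,0,0.004,-0.002,0.01,0.4,0,0.002,0,0.004,-0.002,0.01,0.8,0,0.002,0,0.004,-0.002,0.01,1,0,0.002,0,0.004,-0.002,0.01,1,0,0.002,0,0.004,-0.002,0.01,1,0,0.002,0,0.004,-0.002,0.01,1],
  "force": 40
}}

```text
time_s: 14.22
tool_pos: [0.609, 0.1091, 0.0168]
eef_rot: [-1.83, -2.1, -0.406]
contact_force: [-0.2, 0.4, 1.2]
gripper_width: 0.0134
grip_force: 40.0
```

Run:
```python
from h import *
p,Rt,s=pose();print(p,s["gripper_width"],s["grip_force"])
go(p+[0,0,.2],Rt)
```

```text
[0.60903565 0.10907823 0.01678693] 0.013372647955188676 39.95221838937141
turn [0. 0. 0.] shift [ 2.111e-01  3.000e-04 -4.533e-01] deg 0.0 t 14.225
```

{"fn": "arm_command", "kwargs": {
  "moves": [0,0,0,0.02,0,-0.045,1,0,0,0,0.06,0,-0.13,1,0,0,0,0.11,0,-0.23,1,0,0,0,0.16,0,-0.34,1,0,0,0,0.21,0,-0.45,1,0,0,0,0.21,0,-0.45,1]
}}

```text
time_s: 14.98
tool_pos: [0.6101, 0.1102, 0.2202]
eef_rot: [-1.83, -2.105, -0.412]
contact_force: [0.3, -0.5, -3.1]
gripper_width: 0.0135
grip_force: 39.8
```

Run:
```python
from h import *
p,Rt,s=pose();print(p,s["gripper_width"],s["joints"].round(2))
for q in ((.55,.0),(.51,-.088)): go(*place(q,(0,-1),up=.15))
```

```text
[0.61010368 0.1102203  0.22022526] 0.013464191569032828 [ 0.77  0.62 -1.14  1.45  0.13  1.33 -0.15]
turn [ 0.0234 -0.5542  0.0442] shift [-0.2568 -0.1898 -0.0971] deg 100.0 t 14.975
turn [ 0.0234 -0.5542  0.0442] shift [-0.4417 -0.319  -0.1839] deg 100.0 t 14.975
```

{"fn": "arm_command", "kwargs": {
  "moves": [0.023,-0.554,0.044,-0.2,-0.15,-0.1,1,0.023,-0.554,0.044,-0.257,-0.19,-0.1,1,0.023,-0.554,0.044,-0.257,-0.19,-0.1,1,0.023,-0.554,0.044,-0.257,-0.19,-0.1,1,0.023,-0.554,0.044,-0.257,-0.19,-0.1,1,0.023,-0.554,0.044,-0.257,-0.19,-0.1,1,0.023,-0.554,0.044,-0.257,-0.19,-0.1,1,0.023,-0.554,0.044,-0.257,-0.19,-0.1,1]
}}

```text
time_s: 15.98
tool_pos: [0.5485, -0.0092, 0.2083]
eef_rot: [1.548, 1.595, -0.934]
contact_force: [0.5, -1.8, -3.6]
gripper_width: 0.013
grip_force: 39.8
```

Run:
```python
from h import *
p,Rt,s=pose();print(p,s["gripper_width"],s["joints"].round(2))
for up in (.1,.015): go(*place((.51,-.088),(0,-1),up=up))
```

```text
[ 0.54850271 -0.00917612  0.2083394 ] 0.013006921586713738 [ 0.    0.63 -0.77  1.63  1.12  1.95 -0.91]
turn [ 0.0033 -0.0771  0.0078] shift [-0.001  -0.0981  0.2472] deg 13.0 t 15.975
turn [ 0.0033 -0.0771  0.0078] shift [ 0.185  -0.0941  0.3498] deg 13.0 t 15.975
```

{"fn": "arm_command", "kwargs": {
  "moves": [0.003,-0.077,0.008,-0.001,-0.098,0.1,1,0.003,-0.077,0.008,-0.001,-0.098,0.2,1,0.003,-0.077,0.008,-0.001,-0.098,0.247,1,0.003,-0.077,0.008,0.04,-0.097,0.27,1,0.003,-0.077,0.008,0.1,-0.096,0.3,1,0.003,-0.077,0.008,0.15,-0.095,0.33,1,0.003,-0.077,0.008,0.185,-0.094,0.35,1,0.003,-0.077,0.008,0.185,-0.094,0.35,1]
}}

```text
time_s: 16.98
tool_pos: [0.5099, -0.0965, 0.0753]
eef_rot: [1.405, 1.404, -1.072]
contact_force: [-0.2, 0.2, -2.4]
gripper_width: 0.013
grip_force: 39.8
```

Run:
```python
from h import *
S,T=View("scene"),View("top")
p,Rt,s=pose();print(p,s["joints"].round(2),Rt.as_matrix()[:,2].round(2))
go(*place((.51,-.088),(0,-1),up=.0035))
u,v=S.proj(p).astype(int);x,y=T.proj(p).astype(int);print(u,v,x,y)
a=cv2.resize(S.im[v-40:v+50,u-45:u+45],None,fx=4.4,fy=4.4);b=cv2.resize(T.im[y-45:y+45,x-45:x+45],None,fx=4.4,fy=4.4)
cv2.imwrite("pics/g6.png",np.hstack([a,b])[:,:,::-1])
```

```text
[ 0.51021179 -0.09656935  0.07662564] [-0.03  0.85 -0.6   1.81  1.26  1.91 -1.21] [-0.   -0.96 -0.26]
turn [-0.0003 -0.002  -0.0003] shift [ 0.0275 -0.0005  0.0079] deg 0.0 t 17.075
244 176 316 215
```

View pics/g6.png

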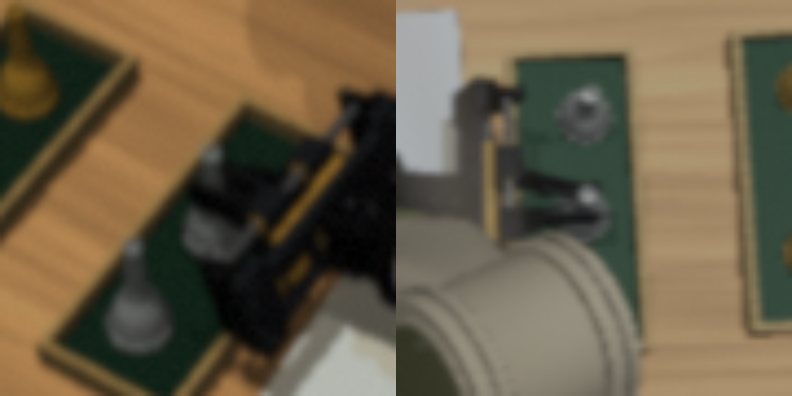

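Silver B hangs upright over the inner felt, top crop (588,213), with kept_silver clear at (585,113). Lowering gently as before.

{"fn": "arm_command", "kwargs": {
  "moves": [0,-0.002,0,0.01,0,0.003,1,0,-0.002,0,0.02,0,0.006,1,0,-0.002,0,0.025,0,0.0075,1,0,-0.002,0,0.0275,0,0.008,1,0,-0.002,0,0.0275,0,0.008,1]
}}

```text
time_s: 17.7
tool_pos: [0.5099, -0.0972, 0.0646]
eef_rot: [1.4, 1.399, -1.075]
contact_force: [1.2, 0.7, -1.7]
gripper_width: 0.0137
grip_force: 39.8
```

{"fn": "arm_command", "kwargs": {
  "moves": [0,0,0,0.0025,0,0.0006,1,0,0,0,0.005,0,0.0012,1,0,0,0,0.005,0,0.0012,1]
}}

```text
time_s: 18.08
tool_pos: [0.5098, -0.0974, 0.0639]
eef_rot: [1.399, 1.396, -1.076]
contact_force: [-2.5, 1.0, 6.6]
gripper_width: 0.0131
grip_force: 39.8
```

Contact. Open and retreat.

{"fn": "arm_command", "kwargs": {
  "moves": [0,0,0,-0.001,0,-0.0003,1,0,0,0,-0.001,0,-0.0003,0.78,0,0,0,-0.001,0,-0.0003,0.65,0,0,0,-0.001,0,-0.0003,0.65,0,0,0,-0.001,0,-0.0003,0.65],
  "force": 10
}}

```text
time_s: 18.7
tool_pos: [0.5098, -0.0971, 0.0629]
eef_rot: [1.4, 1.399, -1.075]
contact_force: [0.2, -0.0, 0.3]
gripper_width: 0.0299
grip_force: 0.0
```

{"fn": "arm_command", "kwargs": {
  "moves": [0,0,0,0,0,-0.03,0.65,0,0,0,0,0,-0.08,0.65,0,0,0,0,0,-0.14,0.65,0,0,0,-0.1,0,-0.22,0.6,0,0,0,-0.25,0,-0.35,0.5,0,0,0,-0.35,0,-0.35,0.4,0,0,0,-0.35,0,-0.35,0.4]
}}

```text
time_s: 19.58
tool_pos: [0.5107, 0.005, 0.2385]
eef_rot: [1.403, 1.397, -1.066]
contact_force: [0.2, -0.0, -0.6]
gripper_width: 0.0506
grip_force: 0.0
```

Run:
```python
from h import *
p,Rt,s=pose();print(p,s["joints"].round(2))
S,T=View("scene"),View("top");h=cv2.cvtColor(S.im,cv2.COLOR_RGB2HSV)
m=(h[...,1]<35)&(h[...,2]<140)&(h[...,2]>50);b=np.zeros(m.shape,bool);b[200:240,285:340]=1
for c,st,k in blobs(S,m&b,100): print(c,st,[q.round(1) for q in axis(k)])
N,u=(.519,.0886),(.0415,-.09)
for up in (.14,.08): go(*pick(N,u,25,up=up))
cv2.imwrite("pics/g7.png",cv2.resize(S.im[110:310,140:420],None,fx=2.5,fy=2.5)[:,:,::-1])
```

```text
[0.51067245 0.00498862 0.23847853] [-0.28  0.61 -0.5   1.68  1.08  2.05 -0.99]
[312.2881072  219.79731993] [287 200  48  40 597] [array([291.6, 234.3]), array([331.5, 209.9])]
turn [-0.0657  0.5459 -0.1416] shift [ 0.2649  0.0393 -0.1119] deg 102.0 t 19.675
turn [-0.0657  0.5459 -0.1416] shift [ 0.4111  0.0127 -0.1323] deg 102.0 t 19.675
```

View pics/g7.png

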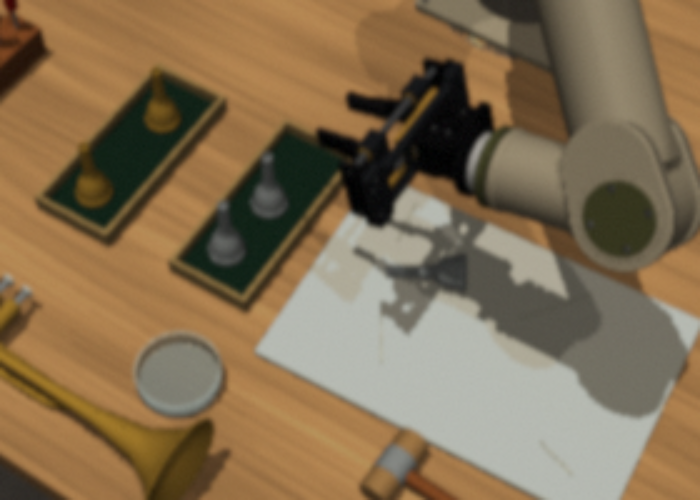

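Both silvers stand in the inner tray at crop (225,235) and (268,190). Silver A is unmoved at (440,272), so I pick it now.

{"fn": "arm_command", "kwargs": {
  "moves": [-0.066,0.546,-0.142,0.1,0.04,-0.05,0.4,-0.066,0.546,-0.142,0.1,0.04,-0.11,0.4,-0.066,0.546,-0.142,0.15,0.04,-0.11,0.4,-0.066,0.546,-0.142,0.2,0.04,-0.11,0.4,-0.066,0.546,-0.142,0.25,0.04,-0.11,0.4,-0.066,0.546,-0.142,0.265,0.04,-0.112,0.4,-0.066,0.546,-0.142,0.265,0.04,-0.112,0.4,-0.066,0.546,-0.142,0.265,0.04,-0.112,0.4]
}}

```text
time_s: 20.68
tool_pos: [0.5257, 0.0734, 0.1433]
eef_rot: [-1.678, -2.453, -0.077]
contact_force: [1.0, -0.5, -0.8]
gripper_width: 0.0524
grip_force: 0.0
```

Run:
```python
from h import *
p,Rt,s=pose();print(p,s["joints"].round(2))
N,u=(.519,.0886),(.0415,-.09)
for up in (.08,.0): go(*pick(N,u,25,up=up))
```

```text
[0.52574004 0.0733508  0.14329784] [ 0.56  0.38 -0.83  1.7   0.12  1.26  0.09]
turn [-0.0105  0.0848 -0.0223] shift [0.0417 0.004  0.1434] deg 15.0 t 20.675
turn [-0.0105  0.0848 -0.0223] shift [0.0945 0.0086 0.3362] deg 15.0 t 20.675
```

{"fn": "arm_command", "kwargs": {
  "moves": [-0.01,0.085,-0.022,0.042,0.004,0.05,0.4,-0.01,0.085,-0.022,0.042,0.004,0.143,0.4,-0.01,0.085,-0.022,0.042,0.004,0.143,0.4,-0.01,0.085,-0.022,0.07,0.006,0.24,0.4,-0.01,0.085,-0.022,0.085,0.008,0.3,0.4,-0.01,0.085,-0.022,0.091,0.0085,0.322,0.4,-0.01,0.085,-0.022,0.093,0.0085,0.329,0.4,-0.01,0.085,-0.022,0.093,0.0085,0.329,0.4]
}}

```text
time_s: 21.68
tool_pos: [0.5027, 0.1252, 0.0205]
eef_rot: [-1.491, -2.324, -0.322]
contact_force: [0.4, -0.7, -0.1]
gripper_width: 0.052
grip_force: 0.0
```

Run:
```python
from h import *
p,Rt,s=pose();print(p)
go(*pick((.519,.0886),(.0415,-.09),25))
```

```text
[0.50267082 0.12524776 0.0204907 ]
turn [-0.0005  0.0024 -0.0009] shift [ 0.0034 -0.0013  0.011 ] deg 0.0 t 21.675
```

{"fn": "arm_command", "kwargs": {
  "moves": [0,0.002,-0.001,0.003,-0.001,0.006,0.4,0,0.002,-0.001,0.003,-0.001,0.009,0.4,0,0.002,-0.001,0.003,-0.001,0.009,0.8,0,0.002,-0.001,0.003,-0.001,0.009,1,0,0.002,-0.001,0.003,-0.001,0.009,1,0,0.002,-0.001,0.003,-0.001,0.009,1,0,0.002,-0.001,0.003,-0.001,0.009,1],
  "force": 40
}}

```text
time_s: 22.55
tool_pos: [0.5005, 0.1275, 0.0169]
eef_rot: [-1.484, -2.321, -0.326]
contact_force: [0.0, 0.1, 0.3]
gripper_width: 0.0134
grip_force: 40.1
```

{"fn": "arm_command", "kwargs": {
  "moves": [0,0,0,0.02,0,-0.045,1,0,0,0,0.06,0,-0.13,1,0,0,0,0.11,0,-0.23,1,0,0,0,0.16,0,-0.34,1,0,0,0,0.21,0,-0.45,1,0,0,0,0.21,0,-0.45,1]
}}

```text
time_s: 23.3
tool_pos: [0.5023, 0.1284, 0.2196]
eef_rot: [-1.485, -2.326, -0.331]
contact_force: [-1.0, 0.6, -3.3]
gripper_width: 0.0132
grip_force: 40.0
```

Run:
```python
from h import *
p,Rt,s=pose();print(p,s["gripper_width"],s["joints"].round(2))
for q in ((.48,.01),(.44,-.088)): go(*place(q,(0,-1),up=.15))
```

```text
[0.50227625 0.12841627 0.21960538] 0.013208360456997137 [ 0.7   0.36 -0.94  1.64 -0.14  1.38  0.25]
turn [ 0.0677 -0.5449  0.1415] shift [-0.2486 -0.1841 -0.0936] deg 102.0 t 23.3
turn [ 0.0677 -0.5449  0.1415] shift [-0.412  -0.3778 -0.1698] deg 102.0 t 23.3
```

{"fn": "arm_command", "kwargs": {
  "moves": [0.068,-0.545,0.142,-0.2,-0.15,-0.1,1,0.068,-0.545,0.142,-0.249,-0.184,-0.1,1,0.068,-0.545,0.142,-0.249,-0.184,-0.094,1,0.068,-0.545,0.142,-0.249,-0.184,-0.094,1,0.068,-0.545,0.142,-0.249,-0.184,-0.094,1,0.068,-0.545,0.142,-0.249,-0.184,-0.094,1,0.068,-0.545,0.142,-0.249,-0.184,-0.094,1,0.068,-0.545,0.142,-0.249,-0.184,-0.094,1]
}}

```text
time_s: 24.3
tool_pos: [0.4785, 0.0012, 0.2079]
eef_rot: [1.52, 1.662, -0.933]
contact_force: [0.4, -1.1, -2.5]
gripper_width: 0.0136
grip_force: 40.0
```

Run:
```python
from h import *
p,Rt,s=pose();print(p,s["gripper_width"],s["joints"].round(2))
for up in (.1,.015): go(*place((.44,-.088),(0,-1),up=up))
```

```text
[0.47845775 0.00119412 0.20788337] 0.013594426293202781 [ 0.01  0.51 -0.81  1.79  0.99  1.91 -0.95]
turn [ 0.0098 -0.0847  0.0235] shift [-0.0158 -0.1032  0.2675] deg 15.0 t 24.3
turn [ 0.0098 -0.0847  0.0235] shift [ 0.1673 -0.0913  0.3747] deg 15.0 t 24.3
```

{"fn": "arm_command", "kwargs": {
  "moves": [0.01,-0.085,0.0235,-0.016,-0.103,0.1,1,0.01,-0.085,0.0235,-0.016,-0.103,0.2,1,0.01,-0.085,0.0235,-0.016,-0.103,0.267,1,0.01,-0.085,0.0235,0.04,-0.1,0.3,1,0.01,-0.085,0.0235,0.09,-0.096,0.33,1,0.01,-0.085,0.0235,0.14,-0.093,0.36,1,0.01,-0.085,0.0235,0.167,-0.091,0.375,1,0.01,-0.085,0.0235,0.167,-0.091,0.375,1]
}}

```text
time_s: 25.3
tool_pos: [0.4395, -0.0968, 0.0755]
eef_rot: [1.402, 1.405, -1.075]
contact_force: [-0.1, 0.5, -1.8]
gripper_width: 0.0133
grip_force: 40.0
```

Run:
```python
from h import *
S,T=View("scene"),View("top")
p,Rt,s=pose();print(p,s["joints"].round(2),Rt.as_matrix()[:,2].round(2))
go(*place((.44,-.088),(0,-1),up=.0035))
u,v=S.proj(p).astype(int);x,y=T.proj(p).astype(int);print(u,v,x,y)
a=cv2.resize(S.im[v-40:v+50,u-45:u+45],None,fx=4.4,fy=4.4);b=cv2.resize(T.im[y-45:y+45,x-45:x+45],None,fx=4.4,fy=4.4)
cv2.imwrite("pics/g8.png",np.hstack([a,b])[:,:,::-1])
```

```text
[ 0.43998282 -0.09665271  0.07647743] [-0.05  0.79 -0.62  1.97  1.17  1.89 -1.33] [-0.   -0.96 -0.26]
turn [-0.0005 -0.0015  0.0007] shift [0.0272 0.0001 0.0075] deg 0.0 t 25.4
257 161 316 234
```

View pics/g8.png

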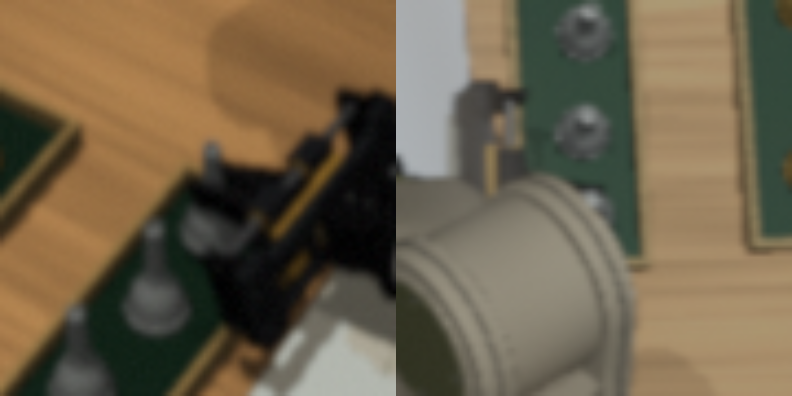

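Silver A hangs upright: scene crop (210,210), top crop about (590,215). It is clear of the end wall and of its neighbour. Lowering.

{"fn": "arm_command", "kwargs": {
  "moves": [0,-0.0015,0,0.01,0,0.003,1,0,-0.0015,0,0.02,0,0.0055,1,0,-0.0015,0,0.025,0,0.007,1,0,-0.0015,0,0.0272,0,0.0075,1,0,-0.0015,0,0.0272,0,0.0075,1]
}}

```text
time_s: 26.02
tool_pos: [0.4398, -0.0968, 0.0647]
eef_rot: [1.399, 1.401, -1.077]
contact_force: [-0.3, -0.3, -2.5]
gripper_width: 0.0132
grip_force: 40.0
```

{"fn": "arm_command", "kwargs": {
  "moves": [0,0,0,0.0025,0,0.0006,1,0,0,0,0.005,0,0.0012,1,0,0,0,0.005,0,0.0012,1]
}}

```text
time_s: 26.4
tool_pos: [0.4398, -0.0968, 0.0626]
eef_rot: [1.399, 1.401, -1.077]
contact_force: [-0.3, 1.0, -1.3]
gripper_width: 0.0132
grip_force: 40.0
```

{"fn": "arm_command", "kwargs": {
  "moves": [0,0,0,0.0015,0,0.0004,1,0,0,0,0.003,0,0.0008,1,0,0,0,0.003,0,0.0008,1]
}}

```text
time_s: 26.78
tool_pos: [0.4398, -0.0969, 0.0615]
eef_rot: [1.399, 1.4, -1.077]
contact_force: [-0.1, -0.2, -0.4]
gripper_width: 0.013
grip_force: 40.0
```

{"fn": "arm_command", "kwargs": {
  "moves": [0,0,0,0.0015,0,0.0004,1,0,0,0,0.0025,0,0.0007,1,0,0,0,0.0025,0,0.0007,1]
}}

```text
time_s: 27.15
tool_pos: [0.4397, -0.097, 0.0614]
eef_rot: [1.398, 1.398, -1.078]
contact_force: [-2.4, 2.3, 6.7]
gripper_width: 0.0127
grip_force: 40.0
```

Contact. Release and retreat.

{"fn": "arm_command", "kwargs": {
  "moves": [0,0,0,-0.001,0,-0.0003,1,0,0,0,-0.001,0,-0.0003,0.78,0,0,0,-0.001,0,-0.0003,0.65,0,0,0,-0.001,0,-0.0003,0.65,0,0,0,-0.001,0,-0.0003,0.65],
  "force": 10
}}

```text
time_s: 27.78
tool_pos: [0.4398, -0.0968, 0.0607]
eef_rot: [1.399, 1.401, -1.077]
contact_force: [-0.5, 0.3, -0.1]
gripper_width: 0.0294
grip_force: 0.0
```

{"fn": "arm_command", "kwargs": {
  "moves": [0,0,0,0,0,-0.03,0.65,0,0,0,0,0,-0.08,0.65,0,0,0,0,0,-0.14,0.65,0,0,0,-0.1,0,-0.22,0.65,0,0,0,-0.25,0,-0.35,0.65,0,0,0,-0.35,0,-0.35,0.65,0,0,0,-0.35,0,-0.35,0.65]
}}

```text
time_s: 28.65
tool_pos: [0.441, 0.0051, 0.2361]
eef_rot: [1.402, 1.4, -1.068]
contact_force: [-0.5, -0.3, -1.1]
gripper_width: 0.0309
grip_force: 0.0
```

Run:
```python
from h import *
S,T=View("scene"),View("top")
print(pose()[2]["contact_force"])
a=cv2.resize(S.im[110:290,140:320],None,fx=2.2,fy=2.2);b=cv2.resize(T.im[110:290,230:410],None,fx=2.2,fy=2.2)
cv2.imwrite("pics/g9.png",np.hstack([a,b])[:,:,::-1])
```

```text
[-0.37492977 -0.79865393 -1.38814646]
```

View pics/g9.png

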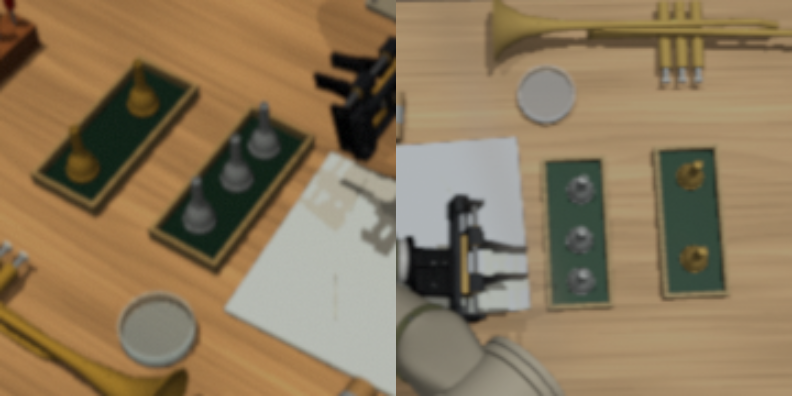

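Three silvers stand in the inner tray, top crop (580,187), (580,238) and (580,280). Two golds stand in the outer tray at (692,175) and (695,258). All are upright, and the robot is clear.

```bash
python3 -c "
from bench import manip;print(manip.job_done())"
```

```text
the job is handed in; nothing more can be done
None
```

The job is handed in at about 29 s on the robot's clock: the final pictures show both silvers upright in the inner tray and the gold upright in the outer tray, with the kept mouthpieces still standing and the dish in place; I didn't re-check the mallet, but the arm never went near it.

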